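# Tip the weight-case lid over, catch it on a finger and lower it shut

## Task

Close the case of check weights without a bang: with a finger, push the open lid forward past upright from behind, and as it falls catch it from underneath on the outside of a finger while it is still well up, clear of the case. Then let the lid ride down slowly on the finger, under the lip that stands out in front, until it lies fully shut, and take the hand away. Do not pinch or grip the lid or force it, and leave the weights and everything else on the bench where they are.

Things in the scene. Friction and masses are not known exactly. Their poses are not given: they have to be found in the camera images.
- lid (a joint): lid angle, rad: 0 closed, 1.57 upright, 1.8 open stop. Starts leaning back, 1.7 to 1.8, and sinks by its weight against the stop in the first 2 s. Damped hinge, slight friction: once below 1.45 the lid falls by itself, slowly at first (3 to 5 s from 1.4 to 0.5 rad), and would reach the case at 0.55 to 0.85 rad/s. It does not coast; 1 to 3 N near its free edge moves it
- lid_lip (a point): middle of the free edge of the lid, on its black underside. Lid: flat plate 160 mm from hinge to free edge, 220 mm wide, 11 mm thick, about 0.4 kg, blue outside with a yellow strip along the lip (the last 8 mm are black, 5 mm thick). Closed, its last 40 mm stand out beyond the front wall, underside 90 mm above the table. x: from free edge to hinge; y: along the edge; z: out of the blue face (up when closed)
- lid_hinge (a point): middle of the hinge line, on the far upper rim of the case, 90 mm above the table; the lid turns about the y axis here; same axes as lid_lip (they turn with the lid)
- case: grey box bolted to the table, 120 mm (its x, front to back) by 220 mm (its y) by 90 mm high, open on top; origin at the centre of its underside. Its -x side is the front (turned towards the right of the robot, -y), the hinge is along its top +x edge; two low bolted feet, 6 mm high (11 mm with bolt heads), stick out 20 mm at its y sides. Black foam inside carries weights, all below the rim
- disc_weight: loose bystander: steel disc weight with a knob, 64 mm across, 48 mm high; origin under its centre
- bottle: loose bystander: white closed bottle, 54 mm across, 130 mm high; origin under its centre
- bearing: loose bystander: steel bearing ring, 62 mm across, 18 mm high; origin under its centre
- driver: loose bystander: screwdriver lying on the table, about 200 mm long, 30 mm high at most
- small_weight: loose bystander: brass weight with a knob, 48 mm across, 40 mm high; origin under its centre
- case_weight_a: loose steel weight with a knob standing inside the case, 38 mm across, 34 mm high, top 74 mm above the table; origin under its centre
- case_weight_b: the same in brass, inside the case

How it is judged:
By the outcome, as a careful person would: the job done as asked, in the order asked, and still so for the second after the job is handed in, with the robot touching nothing.
It also fails if it takes over 53 s, if anything falls off the work surface, if the arm or the gripper's body presses on something with over 40 N, if the wrist force passes 120 N, or if a joint passes its speed limit or range.

## Robot

A 7-joint arm with a two-finger parallel gripper is mounted at the origin on the work surface. World frame = base frame: x ahead of the robot, y to its left, z up, the work surface at z = 0. Lengths are in m, angles in rad, forces in N, time in s.
With the tool pointing down it reaches from about 0.425 to 1.025 m from the base axis. Payload 3.6 kg.
Tool frame: the origin (TCP) lies on the centre line of the jaws, within the pads' length; the fingertips stand 8 mm ahead of it and the grasp point (between the pads) lies 11 mm behind it; z points along the fingers, y is the line along which they close (so a half turn about z gives the same grasp; the last joint's range is limited). The gripper opens to 85 mm and grips with 20 to 120 N. Pads are 22 mm wide; open, the fingers measure 114 mm over their backs; the gripper's body (76 mm by 85 mm) begins 54 mm behind the grasp point. The pads swing forward as they close: fully open they stand 13 mm farther back than shut.
Start: joints at [-0.093, 0.591, 0.048, 1.609, -0.033, 0.943, -0.034], TCP at [0.725, 0, 0.239] pointing down, gripper open.
Joint ranges: [-2.69, 2.69], [-0.47, 2.24], [-1.27, 1.36], [0.19, 2.51], [-1.53, 4.68], [0.08, 2.07], [-3.09, 3.09]. Speed limits (rad/s): [2.57, 2.57, 3.14, 3.14, 3.14, 3.14, 3.14].

## Interface

Orientations are given as [roll, pitch, yaw] about the fixed x, y, z axes, in that order (R = Rz(yaw) Ry(pitch) Rx(roll)).
In Python, from rig import sensors, grab_frame, job gives the robot as it stands.
- The arm moves only by the tool apply_moves, never from a script. Its arguments are lists of equal length, an entry for each row: "travel": the shift along the tool's x, y, z as a fraction of full scale, a list of three; "dr": the turn, a rotation vector about the tool's x, y, z as a fraction of full scale, a list of three; "jaw": the closure, from -1 (fully open) to 1 (shut). In form: {"travel": [[x, y, z], ...], "dr": [[wx, wy, wz], ...], "jaw": [jaw, ...]}. A call has 1 to 5 rows; each row shifts and turns the commanded pose from where the row before left it, along the tool's axes as they then stand; what a row does not reach is not made up. Full scale, the value 1, is 0.04 m for a shift and pi/4 rad for a turn. A row lasts 1/12 s, in which the tool goes at most 41.7 mm and 7.16 degrees, less where a joint would pass 70% of its speed; a pose out of reach is approached as far as the arm can. A call with a number of a shift or a turn outside -1 to 1 is refused whole. A call with a gripper value outside its range is refused whole. The fingers move at their own pace and stop on an object; the grip force is fixed at half the most. Time passes only in rows, so rows that do not move let the fingers close. It gives the time, the measured TCP pose, the force, the opening and the grip force at its end, in the units of the state.
- sensors.observe(): the state, without advancing time (a new reading comes with each control period).
- grab_frame(name): name is "scene" or "side" or "wrist"; returns a dict with "pixels" (480x640x3 uint8, blue, green, red), "range_z" (480x640 float32, m along the optical axis (not along the pixel's ray), 0 where there is no reading), "vertical_fov" (degrees; the focal length in pixels is half the picture's height over the tangent of half this angle, whatever the lens; pixels are square), "cx", "cy" (the principal point, pixels), "xyz" and "attitude" of the camera in the world; the wrist camera has in their place "mount" (4x4, takes a point from camera to tool coordinates, whose origin is the TCP and whose axes are the flange's). Camera axes: x right, y down, z forward; pixel columns grow to the right and rows downward; lengths in m; the calibration is good to about 2 mm. A picture is of the moment at which its call begins: read the wrist's pose just before it.
- job.job_done(): hands the job in; it is judged then, once.
The state is a dict: "time": time; "joints": joint angles; "qd": joint speeds; "effort": joint torques, N m; "tool_pos": TCP position; "eef_rot": TCP orientation; "contact_force": force on the tool from outside, world axes, zero at the start; "moment": the same for the moment, N m; "gripper_width": finger opening in m; "grasp_force": force on a finger pad.
Only numpy, scipy, OpenCV 4.12 (cv2) and the standard library are available. Lean on these libraries where they do the work, as an engineer would, in place of code of your own. Each camera call takes 0.05 s, during which the arm holds its last target. There are 200 camera calls.

## Working session

There is one attempt and no reset: what is moved stays moved. The work goes in short steps, Python scripts to look and compute and a tool call to move; the robot and the scene stay as the last step left them, time stands still between calls to the robot, and variables do not carry over. Pictures are saved under pics/ and viewed, at most 10 in all, crops included, and the job is handed in when it is done.

Besides the shell and the picture viewer there is one more tool, called after "Request:" by a JSON object that holds its "fn" and its "kwargs", one argument or row to a line. apply_moves: Moves the arm, as the interface text tells. Its arguments: {"type":"object","properties":{"travel":{"type":"array","items":{"type":"array","items":{"type":"number","minimum":-1,"maximum":1}}},"dr":{"type":"array","items":{"type":"array","items":{"type":"number","minimum":-1,"maximum":1}}},"jaw":{"type":"array","items":{"type":"number"}}},"required":["travel","dr","jaw"]}

```bash
mkdir -p pics; ls
cat > h.py <<'E'
import numpy as np,cv2
from rig import sensors,grab_frame,job
from scipy.spatial.transform import Rotation as R
def rot(a):
    a=np.array(a)
    if a.shape==(3,3): return a
    return R.from_euler('xyz',a).as_matrix() if a.size==3 else R.from_quat(a).as_matrix()
def cloud(f):
    h,w=f["range_z"].shape; F=h/2/np.tan(np.radians(f["vertical_fov"])/2)
    u,v=np.meshgrid(np.arange(w),np.arange(h)); z=f["range_z"]
    P=np.stack([(u-f["cx"])/F*z,(v-f["cy"])/F*z,z],-1)
    return P@rot(f["attitude"]).T+np.array(f["xyz"])
E
python3 - <<'E'
from h import *
for n in("scene","side"):
    f=grab_frame(n); cv2.imwrite(f"pics/{n}0.png",f["pixels"]); np.savez(f"{n}0.npz",P=cloud(f),px=f["pixels"],z=f["range_z"])
    print(n,f["xyz"],f["attitude"],f["vertical_fov"])
s=sensors.observe();print(s)
E
```

```text
pics
scene [ 1.19198993 -0.34615114  0.96902534] [-2.42306882 -0.01340836  1.19522264] 46.4777993200475
side [0.33223018 0.8203253  1.0168219 ] [-2.39244056 -0.01566639 -2.93881123] 51.25508682377214
{'time': 0.1, 'joints': array([-0.09351941,  0.59205185,  0.04831842,  1.60968401, -0.03330019,
        0.94270176, -0.03369326]), 'qd': array([ 0.00114296, -0.00242416, -0.00133374, -0.00338005,  0.00025407,
        0.00024621, -0.00033833]), 'effort': array([ 4.48489009e-03, -5.50000584e+01,  1.55277103e+00, -1.98825985e+01,
        9.68024513e-03,  3.83386548e-03,  2.66350116e-05]), 'tool_pos': array([7.24275401e-01, 1.63313450e-05, 2.38241699e-01]), 'eef_rot': array([-3.13955644e+00,  1.23139341e-04,  1.57089133e+00]), 'contact_force': array([-0.20927315,  0.61384416,  0.16159675]), 'moment': array([-0.03491392,  0.00146555,  0.01639607]), 'grasp_force': 0.0, 'gripper_width': 0.0851602299586219}
```

View pics/scene0.png

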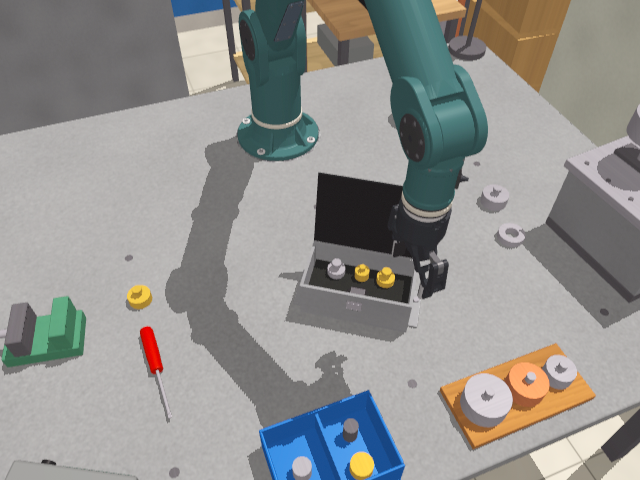

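View pics/side0.png

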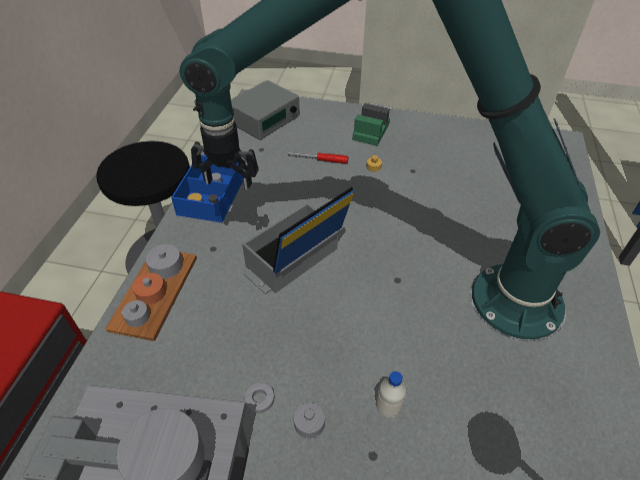

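The scene view shows the black underside of the lid (about 318–400, 175–250), with the case below it at (360, 285). The side view shows the blue outside with its yellow strip, from (275, 270) to (352, 190).

Run:
```python
from h import *
d=np.load("side0.npz");P=d["P"];px=d["px"].astype(int)
b,g,r=px[...,0],px[...,1],px[...,2]
roi=np.zeros(b.shape,bool);roi[180:290,240:365]=1;roi&=d["z"]>0
blue=roi&(b>r+40)&(b>g+25); yel=roi&(r>b+60)&(g>b+40)
B=P[blue];Y=P[yel]
A=np.vstack([B,Y]);A=A[A[:,2]>.09];c=np.median(A,0);
k=np.linalg.norm(A-c,axis=1)<.16;A=A[k]
for _ in range(3):
    c=A.mean(0);n=np.linalg.svd(A-c)[2][2];A=A[abs((A-c)@n)<.004]
if n[2]>0: n=-n   # blue face normal, open: pointing down/back
print(len(A),"c",c,"n",n)
# case axes: hinge axis y horizontal
ey=np.cross(n,[0,0,1]);ey/=np.linalg.norm(ey);up=np.cross(ey,n);up*=np.sign(up[2])
th=np.arctan2(up[2],1e-9+np.linalg.norm(up[:2]))
print("ey",ey,"up",up,"tilt from horiz",th)
t=(A-c)@ey;u=(A-c)@up
for name,v in(("ey",t),("up",u)):
    print(name,np.percentile(v,[0.3,1,99,99.7]))
print("z range",A[:,2].min(),A[:,2].max())
yy=Y[abs((Y-c)@n)<.006];print("yellow u",np.percentile((yy-c)@up,[1,99]),"z",yy[:,2].max())
# case rim from scene
d=np.load("scene0.npz");P2=d["P"]
roi=np.zeros(b.shape,bool);roi[235:330,285:425]=1
Q=P2[roi&(d["z"]>0)];Q=Q[abs(Q[:,2]-.09)<.005]
hc=c+up*((.09-c[2])/up[2])
ex=np.cross(ey,[0,0,1]); 
print("ex",ex,"hinge-ish",hc)
print("rim x",np.percentile((Q-hc)@ex,[1,5,50,95,99]),"y",np.percentile((Q-hc)@ey,[1,5,50,95,99]),len(Q))
# black underside in scene
m=np.zeros(b.shape,bool);m[172:248,312:400]=1
K=P2[m&(d["z"]>0)&(d["px"].max(-1)<60)];K=K[K[:,2]>.1]
print("black dist to blue plane",np.percentile((K-c)@n,[10,50,90]),"ey",np.percentile((K-c)@ey,[1,99]),"up",np.percentile((K-c)@up,[1,99]),len(K),"zmax",K[:,2].max())
# objects above table near case
for nm,PP in(("side",P),("scene",P2)):
    z=PP[...,2];mm=(z>.012)&(z<.16)&(PP[...,0]>.3)&(PP[...,0]<1.1)&(abs(PP[...,1])<.6)
    nn,l,st,_=cv2.connectedComponentsWithStats(mm.astype(np.uint8))
    for i in range(1,nn):
        if st[i,4]>80:
            q=PP[l==i];print(nm,st[i],q.min(0).round(3),q.max(0).round(3))
```

```text
1140 c [0.51741316 0.04961615 0.18676323] n [-0.80250897  0.5512883  -0.22816783]
ey [ 0.56622427  0.82425122 -0.        ] up [-0.18806761  0.12919416  0.97362182] tilt from horiz 1.3406008698991596
ey [-0.12632828 -0.12457074  0.09036015  0.09067821]
up [-0.09363372 -0.08884738  0.05485711  0.05600087]
z range 0.09173122796434341 0.24338987671447065
yellow u [0.01315701 0.04925068] z 0.2366323599738085
ex [ 0.82425122 -0.56622427  0.        ] hinge-ish [0.53610423 0.03677622 0.09      ]
rim x [0.00786343 0.00963778 0.05575083 0.13213576 0.13323857] y [-0.12669019 -0.12481364 -0.02604538  0.08962574  0.09216199] 1204
black dist to blue plane [-0.01442488 -0.01152664 -0.00917958] ey [-0.12507427  0.04494316] up [-0.08985383  0.13539483] 5331 zmax 0.4044057853120928
side [ 231   98   54   40 1484] [ 0.756 -0.6    0.012] [ 0.94  -0.491  0.094]
side [353 115  30  29 668] [ 0.417 -0.599  0.012] [ 0.513 -0.551  0.088]
side [287 151  62  12 275] [ 0.507 -0.459  0.012] [ 0.709 -0.426  0.033]
side [367 155  15  15 164] [ 0.399 -0.463  0.012] [ 0.445 -0.418  0.047]
side [ 171  163   72   57 24
[... 650 characters left out ...]
143  0.012] [0.698 0.099 0.16 ]
scene [498 223  28  22 361] [0.523 0.349 0.012] [0.587 0.414 0.022]
scene [127 285  24  22 396] [ 0.405 -0.468  0.012] [ 0.452 -0.421  0.043]
scene [  51  296   34   60 1536] [ 0.424 -0.6    0.012] [ 0.521 -0.555  0.084]
scene [140 327  32  92 763] [ 0.512 -0.458  0.012] [ 0.711 -0.43   0.029]
scene [ 440  344  156  104 8384] [0.831 0.038 0.012] [0.952 0.3   0.074]
scene [ 259  390  146   90 4040] [ 0.811 -0.301  0.012] [ 0.953 -0.1    0.075]
scene [343 419  16  23 291] [ 0.838 -0.164  0.012] [ 0.865 -0.138  0.049]
scene [292 457  20  23 385] [ 0.866 -0.267  0.012] [ 0.899 -0.235  0.04 ]
scene [ 63 467  75  13 618] [ 0.761 -0.6    0.066] [ 0.823 -0.497  0.089]
```

Request:
{"fn": "apply_moves", "kwargs": {
  "travel": [
    [0,0,-0.45],
    [0,0,-0.45],
    [0,0,-0.45],
    [0,0,-0.45],
    [0,0,-0.45]
  ],
  "dr": [
    [0,0,0.153],
    [0,0,0.153],
    [0,0,0.153],
    [0,0,0.153],
    [0,0,0.153]
  ],
  "jaw": [1,1,1,1,1]
}}

```text
time: 0.52
tool_pos: [0.7245, 0.0001, 0.3294]
eef_rot: [-3.14, 0.001, 0.964]
contact_force: [0.7, -1.1, -0.7]
gripper_width: 0.0254
grasp_force: 0.0
```

```bash
cat >> h.py <<'E'
H=np.array([.5365,.0153,.09]);f=np.array([.8243,-.5662,0]);ey=np.array([.5662,.8243,0])
def st():
    s=sensors.observe();M=rot(s["eef_rot"]);d=s["tool_pos"]-H
    print("t%.2f f %.4f ey %.4f z %.4f"%(s["time"],d@f,d@ey,s["tool_pos"][2]),"xdotey %.3f y.f %.3f zdir(f,ey,z)"%(M[:,0]@ey,M[:,1]@f),(M[:,2]@f).round(3),(M[:,2]@ey).round(3),M[2,2].round(3),"F",s["contact_force"].round(2),"w",s["gripper_width"].round(4),"q",s["joints"].round(2))
    return s
E
python3 -c "
from h import *
st()"
```

```text
Traceback (most recent call last):
  File "h.py", line 16, in st
    print("t%.2f f %.4f ey %.4f z %.4f"%(s["time"],d@f,d@ey,s["tool_pos"][2]),"xdotey %.3f y.f %.3f zdir(f,ey,z)"%(M[:,0]@ey,M[:,1]@f),(M[:,2]@f).round(3),(M[:,2]@ey).round(3),M[2,2].round(3),"F",s["contact_force"].round(2),"w",s["gripper_width"].round(4),"q",s["joints"].round(2))
                                                                                                                                                                                                                                    ^^^^^^^^^^^^^^^^^^^^^^^^
AttributeError: 'float' object has no attribute 'round'
```

Request:
{"fn": "apply_moves", "kwargs": {
  "travel": [
    [-0.235,-0.645,0],
    [-0.235,-0.645,0],
    [-0.235,-0.645,0],
    [-0.235,-0.645,0],
    [-0.235,-0.645,0]
  ],
  "dr": [
    [0,0,0],
    [0,0,0],
    [0,0,0],
    [0,0,0],
    [0,0,0]
  ],
  "jaw": [1,1,1,1,1]
}}

```text
time: 0.93
tool_pos: [0.5903, 0.0345, 0.3287]
eef_rot: [-3.141, 0.001, 0.97]
contact_force: [-0.6, 0.7, 0.0]
gripper_width: -0.0001
grasp_force: 0.0
```

Request:
{"fn": "apply_moves", "kwargs": {
  "travel": [
    [-0.235,-0.645,0],
    [-0.235,-0.645,0],
    [-0.235,-0.645,0],
    [-0.235,-0.645,0],
    [-0.235,-0.645,0]
  ],
  "dr": [
    [0,0,0],
    [0,0,0],
    [0,0,0],
    [0,0,0],
    [0,0,0]
  ],
  "jaw": [1,1,1,1,1]
}}

```text
time: 1.35
tool_pos: [0.4573, 0.0684, 0.3289]
eef_rot: [-3.141, 0.001, 0.97]
contact_force: [-0.7, 0.4, 0.6]
gripper_width: 0.0002
grasp_force: 0.0
```

Request:
{"fn": "apply_moves", "kwargs": {
  "travel": [
    [0,0,0],
    [0,0,0]
  ],
  "dr": [
    [0,0,0],
    [0,0,0]
  ],
  "jaw": [1,1]
}}

```text
time: 1.52
tool_pos: [0.4576, 0.0686, 0.3292]
eef_rot: [-3.141, 0.0, 0.972]
contact_force: [0.8, -0.6, -0.4]
gripper_width: 0.0004
grasp_force: 0.0
```

```bash
sed -i 's/s\["gripper_width"\].round(4)/s["gripper_width"]/' h.py
python3 - <<'E'
from h import *
st()
for n in("scene","side"):
    fr=grab_frame(n); cv2.imwrite(f"pics/{n}1.png",fr["pixels"]); np.savez(f"{n}1.npz",P=cloud(fr),px=fr["pixels"],z=fr["range_z"])
a=cv2.imread("pics/scene1.png")[80:380,200:520];b=cv2.imread("pics/side1.png")[80:380,180:500]
cv2.imwrite("pics/c1.png",np.hstack([a,b]))
E
```

```text
t1.52 f -0.0952 ey -0.0007 z 0.3292 xdotey 1.000 y.f 1.000 zdir(f,ey,z) -0.001 -0.0 -1.0 F [ 0.83 -0.58 -0.35] w 0.00039152568784117507 q [-0.41  0.15  0.19  2.08 -0.03  0.92 -0.8 ]
```

View pics/c1.png

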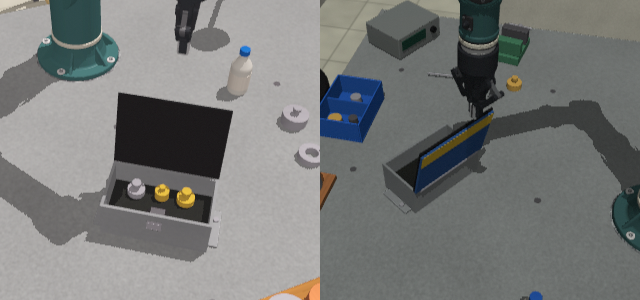

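Left crop: the open lid is fully in view at (115–232, 95–178), with the closed fingers above and behind it at (183, 45). Right crop: the fingers are above the lid's top edge at (485, 110). Next I refine the lid geometry and the fingertip position from these clouds.

Run:
```python
from h import *
for n in("scene","side"):
    d=np.load(n+"1.npz");P=d["P"].reshape(-1,3);ok=d["z"].ravel()>0
    D=P-H;a=D@f;b=D@ey;z=P[:,2];tcp=np.array([.4576,.0686])
    m=ok&(np.hypot(P[:,0]-tcp[0],P[:,1]-tcp[1])<.06)&(z>.27)&(z<.40)
    print(n,"tip z",np.percentile(z[m],[0,.5,1,2]))
    for lo,hi in((.315,.33),(.33,.345),(.345,.36),(.36,.38),(.38,.4)):
        k=m&(z>lo)&(z<hi)
        if k.sum()>5: print("  z",lo,"f",np.percentile(a[k],[2,98]).round(4),"ey",np.percentile(b[k],[2,98]).round(4))
    px=d["px"].reshape(-1,3)
    if n=="scene":
        k=ok&(px.max(1)<60)&(z>.10)&(z<.26)&(a<.03)&(a>-.06)&(abs(b)<.13)
    else:
        k=ok&(z>.10)&(z<.26)&(a<.03)&(a>-.07)&(abs(b)<.13)
    q=np.polyfit(z[k]-.09,a[k],1);print("lid a=",q,"angle",np.pi/2-np.arctan(q[0]),"ey",np.percentile(b[k],[.5,99.5]),"zmax",np.percentile(z[k],99.5),k.sum())
    k=ok&(abs(z-.09)<.004)&(a>.0)&(a<.2)&(abs(b)<.15)
    print(" rim a",np.percentile(a[k],[1,99]),"b",np.percentile(b[k],[1,99]))
```

```text
scene tip z [0.32094503 0.32113269 0.32165248 0.32289604]
  z 0.315 f [-0.0934 -0.0803] ey [-0.0102  0.0102]
  z 0.33 f [-0.0919 -0.0782] ey [-0.0112  0.0104]
  z 0.345 f [-0.088  -0.0772] ey [-0.0098  0.0101]
  z 0.36 f [-0.0978 -0.0552] ey [-0.0108  0.0125]
  z 0.38 f [-0.0925 -0.0377] ey [-0.0171  0.0162]
lid a= [-0.23365918 -0.00097174] angle 1.8003372624460883 ey [-0.10817925  0.10814185] zmax 0.24622025881118678 7172
 rim a [0.00017386 0.12112012] b [-0.10930609  0.10986461]
side tip z [0.32491941 0.32683111 0.32772245 0.32994693]
  z 0.315 f [-0.1006 -0.0836] ey [0.0032 0.0091]
  z 0.33 f [-0.1079 -0.0822] ey [-0.0086  0.0096]
  z 0.345 f [-0.1074 -0.0812] ey [-0.0047  0.01  ]
  z 0.36 f [-0.1255 -0.0612] ey [-0.0106  0.0117]
  z 0.38 f [-0.1412 -0.0481] ey [-0.0127  0.0153]
lid a= [-0.20760688 -0.01380561] angle 1.7754953834241267 ey [-0.11182498  0.10810382] zmax 0.2497158780851004 2489
 rim a [0.00587555 0.11894563] b [-0.11195649  0.10897231]
```

Request:
{"fn": "apply_moves", "kwargs": {
  "travel": [
    [0,0,0.6],
    [0,0,0.6],
    [0,0,0.6],
    [0,0,0.6],
    [0,0,0]
  ],
  "dr": [
    [0,0,0],
    [0,0,0],
    [0,0,0],
    [0,0,0],
    [0,0,0]
  ],
  "jaw": [1,1,1,1,1]
}}

```text
time: 2.03
tool_pos: [0.4575, 0.0674, 0.2296]
eef_rot: [-3.137, 0.007, 0.969]
contact_force: [-0.3, 0.5, -0.5]
gripper_width: 0.0003
grasp_force: 0.0
```

Request:
{"fn": "apply_moves", "kwargs": {
  "travel": [
    [0,0.25,0],
    [0,0.25,0],
    [0,0.25,0],
    [0,0.125,0],
    [0,0.125,0]
  ],
  "dr": [
    [0,0,0],
    [0,0,0],
    [0,0,0],
    [0,0,0],
    [0,0,0]
  ],
  "jaw": [1,1,1,1,1]
}}

```text
time: 2.45
tool_pos: [0.4936, 0.0455, 0.2346]
eef_rot: [3.141, -0.002, 0.969]
contact_force: [-1.6, 1.1, 1.9]
gripper_width: -0.0001
grasp_force: 1.0
```

```bash
cat >> h.py <<'E'
def lid():
    fr=grab_frame("scene");P=cloud(fr).reshape(-1,3);px=fr["pixels"].reshape(-1,3);ok=fr["range_z"].ravel()>0
    D=P-H;a=D@f;b=D@ey;z=P[:,2]-.09
    k=ok&(abs(b)>.03)&(abs(b)<.105)&(np.hypot(a,z)<.165)&(np.hypot(a,z)>.05)&(z>.012)
    th=np.arctan2(z[k],a[k]);h,e=np.histogram(th,bins=np.arange(-.2,2.2,.02));i=h.argmax();c=e[i]+.01
    q=th[abs(th-c)<.04];print("lid angle",np.median(q).round(3),len(q));return fr
E
python3 -c "
from h import *
st();lid()"
```

```text
t2.45 f -0.0525 ey 0.0006 z 0.2346 xdotey 1.000 y.f 1.000 zdir(f,ey,z) 0.001 0.002 -1.0 F [-1.65  1.12  1.85] w -5.393433118553218e-05 q [-0.33  0.31  0.18  2.13 -0.09  0.7  -0.69]
lid angle 1.75 3531
```

Request:
{"fn": "apply_moves", "kwargs": {
  "travel": [
    [0,0.13,0],
    [0,0.13,0],
    [0,0.13,0],
    [0,0.13,0],
    [0,0.13,0]
  ],
  "dr": [
    [0,0,0],
    [0,0,0],
    [0,0,0],
    [0,0,0],
    [0,0,0]
  ],
  "jaw": [1,1,1,1,1]
}}

```text
time: 2.92
tool_pos: [0.5137, 0.0307, 0.2332]
eef_rot: [-3.141, 0.0, 0.97]
contact_force: [-0.6, 1.2, 1.2]
gripper_width: 0.0003
grasp_force: 0.8
```

Request:
{"fn": "apply_moves", "kwargs": {
  "travel": [
    [0,0.13,0],
    [0,0.13,0],
    [0,0.13,0],
    [0,0.1,0]
  ],
  "dr": [
    [0,0,0],
    [0,0,0],
    [0,0,0],
    [0,0,0]
  ],
  "jaw": [1,1,1,1]
}}

```text
time: 3.25
tool_pos: [0.5303, 0.0194, 0.2332]
eef_rot: [3.141, 0.0, 0.97]
contact_force: [-0.1, 0.6, 0.5]
gripper_width: 0.0001
grasp_force: 0.4
```

```bash
python3 -c "
from h import *
st();lid()"
```

```text
t3.25 f -0.0074 ey -0.0002 z 0.2332 xdotey 1.000 y.f 1.000 zdir(f,ey,z) 0.0 -0.0 -1.0 F [-0.11  0.57  0.48] w 0.00012472909103922067 q [-0.27  0.36  0.19  2.06 -0.1   0.73 -0.62]
lid angle 1.446 2804
```

Request:
{"fn": "apply_moves", "kwargs": {
  "travel": [
    [0,0.15,0],
    [0,0.15,0],
    [0,-0.2,-0.75],
    [0,0,-0.75]
  ],
  "dr": [
    [0,0,0],
    [0,0,0],
    [0,0,0],
    [0,0,0]
  ],
  "jaw": [1,1,1,1]
}}

```text
time: 3.63
tool_pos: [0.5315, 0.0175, 0.2922]
eef_rot: [-3.138, 0.004, 0.97]
contact_force: [0.5, 0.9, 1.2]
gripper_width: 0.0003
grasp_force: 0.0
```

Request:
{"fn": "apply_moves", "kwargs": {
  "travel": [
    [0,0.9,0],
    [0,0.9,0],
    [0,0.9,0],
    [0,0.9,0]
  ],
  "dr": [
    [0,0,0],
    [0,0,0],
    [0,0,0],
    [0,0,0]
  ],
  "jaw": [1,1,1,1]
}}

```text
time: 3.97
tool_pos: [0.6537, -0.0652, 0.294]
eef_rot: [3.139, -0.001, 0.97]
contact_force: [1.2, 1.3, 0.6]
gripper_width: 0.0002
grasp_force: 0.0
```

```bash
python3 -c "
from h import *
st();lid()"
```

```text
t3.97 f 0.1422 ey 0.0000 z 0.2940 xdotey 1.000 y.f 1.000 zdir(f,ey,z) 0.002 0.001 -1.0 F [1.22 1.34 0.56] w 0.0002401965395139926 q [-0.12  0.46  0.22  1.73 -0.12  0.97 -0.46]
lid angle 1.32 2224
```

Request:
{"fn": "apply_moves", "kwargs": {
  "travel": [
    [0,-0.225,0.425],
    [0,-0.18,0.445],
    [0,-0.13,0.463],
    [0,-0.083,0.475],
    [0,-0.033,0.48]
  ],
  "dr": [
    [0.133,0,0],
    [0.133,0,0],
    [0.133,0,0],
    [0.133,0,0],
    [0.133,0,0]
  ],
  "jaw": [1,1,1,1,1]
}}

```text
time: 4.43
tool_pos: [0.6156, -0.0391, 0.208]
eef_rot: [-2.618, -0.001, 0.969]
contact_force: [-0.2, -0.0, -0.0]
gripper_width: 0.0001
grasp_force: 0.0
```

```bash
python3 -c "
from h import *
st();fr=lid();cv2.imwrite('pics/d1.png',fr['pixels'][120:360,220:500])
fr=grab_frame('side');cv2.imwrite('pics/d2.png',fr['pixels'][120:320,180:420])"
```

```text
t4.43 f 0.0960 ey -0.0001 z 0.2080 xdotey 1.000 y.f 0.866 zdir(f,ey,z) -0.5 0.001 -0.866 F [-0.16 -0.04 -0.02] w 6.828155624231579e-05 q [ 0.03  0.7   0.12  1.6  -0.31  1.34 -0.31]
lid angle 1.26 1118
```

View pics/d1.png

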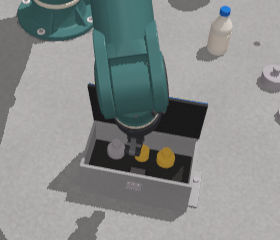

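The lid stands at about 1.26 rad, black side up to the left of the arm. The finger is in front of it, above the case. I hold here and let the lid come down onto the finger.

Request:
{"fn": "apply_moves", "kwargs": {
  "travel": [
    [0,0,0],
    [0,0,0],
    [0,0,0],
    [0,0,0],
    [0,0,0]
  ],
  "dr": [
    [0,0,0],
    [0,0,0],
    [0,0,0],
    [0,0,0],
    [0,0,0]
  ],
  "jaw": [1,1,1,1,1]
}}

```text
time: 4.95
tool_pos: [0.6151, -0.0379, 0.2101]
eef_rot: [-2.622, -0.002, 0.971]
contact_force: [-0.4, 0.3, -1.0]
gripper_width: -0.0004
grasp_force: 0.0
```

Request:
{"fn": "apply_moves", "kwargs": {
  "travel": [
    [0,0,0],
    [0,0,0],
    [0,0,0],
    [0,0,0],
    [0,0,0]
  ],
  "dr": [
    [0,0,0],
    [0,0,0],
    [0,0,0],
    [0,0,0],
    [0,0,0]
  ],
  "jaw": [1,1,1,1,1]
}}

```text
time: 5.37
tool_pos: [0.6146, -0.0384, 0.2082]
eef_rot: [-2.619, 0.0, 0.97]
contact_force: [-0.2, -0.1, 0.2]
gripper_width: -0.0002
grasp_force: 0.0
```

```bash
python3 -c "
from h import *
st();lid()"
```

```text
t5.37 f 0.0948 ey 0.0000 z 0.2082 xdotey 1.000 y.f 0.867 zdir(f,ey,z) -0.499 -0.001 -0.867 F [-0.2  -0.06  0.2 ] w -0.0002331229025796046 q [ 0.03  0.69  0.12  1.6  -0.31  1.34 -0.31]
lid angle 1.053 771
```

Request:
{"fn": "apply_moves", "kwargs": {
  "travel": [
    [0,0,0],
    [0,0,0],
    [0,0,0],
    [0,0,0],
    [0,0,0]
  ],
  "dr": [
    [0,0,0],
    [0,0,0],
    [0,0,0],
    [0,0,0],
    [0,0,0]
  ],
  "jaw": [1,1,1,1,1]
}}

```text
time: 5.83
tool_pos: [0.6148, -0.0385, 0.208]
eef_rot: [-2.62, 0.0, 0.97]
contact_force: [0.6, 0.3, -0.8]
gripper_width: -0.0001
grasp_force: 0.6
```

```bash
python3 -c "
from h import *
st();fr=lid()
b=grab_frame('side');cv2.imwrite('pics/e.png',np.hstack([fr['pixels'][120:340,220:500],b['pixels'][120:340,180:460]]))"
```

```text
t5.83 f 0.0950 ey 0.0000 z 0.2080 xdotey 1.000 y.f 0.867 zdir(f,ey,z) -0.498 -0.001 -0.867 F [ 0.6   0.3  -0.78] w -6.712284262550304e-05 q [ 0.03  0.7   0.12  1.6  -0.31  1.34 -0.31]
lid angle 0.978 578
```

View pics/e.png

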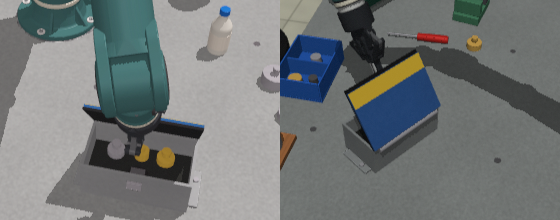

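The lid has stopped on the finger at about 0.98 rad. The side crop shows its yellow lip against the finger at (375, 68), well clear of the case. Next I plan a slow ride down at about 0.19 rad/s.

```bash
cat > plan.py <<'E'
import numpy as np,sys
# p(f,z), a in rad: commanded state; thetas to visit, 5 rows each
def plan(p,a,ths,aend,off=.013,s=.010):
    t0=ths[0];a0=a;p=np.array(p)
    out=[]
    for th in ths[1:]:
        a1=aend+(a0-aend)*max(th,0)/t0
        d=np.array([-np.cos(a1),-np.sin(a1)]);n=np.array([-np.sin(a1),np.cos(a1)])
        tgt=np.array([.16*np.cos(th),.09+.16*np.sin(th)])+s*d-off*n
        dr=round((a-a1)/5/(np.pi/4),4)
        b=np.pi/2-(a+a1)/2
        v=(tgt-p)/5
        ty=round((v[0]*np.cos(b)-v[1]*np.sin(b))/.04,3);tz=round((-v[1]*np.cos(b)-v[0]*np.sin(b))/.04,3)
        for _ in range(5):
            b=np.pi/2-a
            p=p+.04*(ty*np.array([np.cos(b),-np.sin(b)])+tz*np.array([-np.sin(b),-np.cos(b)]));a-=dr*np.pi/4
        print("th %.2f ty %.3f tz %.3f dr %.4f -> cmd"%(th,ty,tz,dr),p.round(4),"a %.1f"%np.degrees(a))
E
python3 -c "
from plan import *
plan((.0955,.208),1.047,[.98,.90,.82,.74,.66,.58,.50,.42,.34,.26,.19,.13,.08,.04,0.01,-.02],.8)"
```

```text
th 0.90 ty 0.063 tz 0.009 dr 0.0051 -> cmd [0.1054 0.2001] a 58.8
th 0.82 ty 0.062 tz 0.011 dr 0.0052 -> cmd [0.1149 0.1917] a 57.7
th 0.74 ty 0.062 tz 0.016 dr 0.0051 -> cmd [0.1235 0.1823] a 56.5
th 0.66 ty 0.060 tz 0.019 dr 0.0051 -> cmd [0.1314 0.1724] a 55.4
th 0.58 ty 0.059 tz 0.022 dr 0.0052 -> cmd [0.1385 0.162 ] a 54.2
th 0.50 ty 0.058 tz 0.026 dr 0.0051 -> cmd [0.1448 0.151 ] a 53.1
th 0.42 ty 0.057 tz 0.030 dr 0.0051 -> cmd [0.1502 0.1393] a 51.9
th 0.34 ty 0.054 tz 0.033 dr 0.0052 -> cmd [0.1545 0.1274] a 50.7
th 0.26 ty 0.053 tz 0.036 dr 0.0051 -> cmd [0.1581 0.1151] a 49.6
th 0.19 ty 0.044 tz 0.034 dr 0.0045 -> cmd [0.1603 0.1042] a 48.6
th 0.13 ty 0.037 tz 0.032 dr 0.0039 -> cmd [0.1616 0.0945] a 47.7
th 0.08 ty 0.029 tz 0.027 dr 0.0032 -> cmd [0.1622 0.0866] a 47.0
th 0.04 ty 0.023 tz 0.023 dr 0.0025 -> cmd [0.1624 0.0801] a 46.4
th 0.01 ty 0.016 tz 0.017 dr 0.0020 -> cmd [0.1623 0.0754] a 46.0
th -0.02 ty 0.017 tz 0.017 dr 0.0006 -> cmd [0.1624 0.0706] a 45.8
```

Request:
{"fn": "apply_moves", "kwargs": {
  "travel": [
    [0,0.063,0.009],
    [0,0.063,0.009],
    [0,0.063,0.009],
    [0,0.063,0.009],
    [0,0.063,0.009]
  ],
  "dr": [
    [0.005,0,0],
    [0.005,0,0],
    [0.005,0,0],
    [0.005,0,0],
    [0.005,0,0]
  ],
  "jaw": [1,1,1,1,1]
}}

```text
time: 6.35
tool_pos: [0.6233, -0.0442, 0.2001]
eef_rot: [-2.6, -0.0, 0.97]
contact_force: [0.6, -0.9, -0.1]
gripper_width: -0.0002
grasp_force: 0.3
```

Request:
{"fn": "apply_moves", "kwargs": {
  "travel": [
    [0,0.062,0.011],
    [0,0.062,0.011],
    [0,0.062,0.011],
    [0,0.062,0.011],
    [0,0.062,0.011]
  ],
  "dr": [
    [0.005,0,0],
    [0.005,0,0],
    [0.005,0,0],
    [0.005,0,0],
    [0.005,0,0]
  ],
  "jaw": [1,1,1,1,1]
}}

```text
time: 6.77
tool_pos: [0.6308, -0.0494, 0.1917]
eef_rot: [-2.58, 0.0, 0.97]
contact_force: [-0.0, 0.2, -0.5]
gripper_width: 0.0003
grasp_force: 0.4
```

```bash
python3 -c "
from h import *
st();lid()"
```

```text
t6.77 f 0.1143 ey 0.0001 z 0.1917 xdotey 1.000 y.f 0.846 zdir(f,ey,z) -0.533 -0.001 -0.846 F [-0.03  0.23 -0.46] w 0.00029359724187894937 q [ 0.06  0.75  0.11  1.54 -0.31  1.38 -0.3 ]
lid angle 0.841 227
```

Request:
{"fn": "apply_moves", "kwargs": {
  "travel": [
    [0,0.062,0.016],
    [0,0.062,0.016],
    [0,0.062,0.016],
    [0,0.062,0.016],
    [0,0.062,0.016]
  ],
  "dr": [
    [0.005,0,0],
    [0.005,0,0],
    [0.005,0,0],
    [0.005,0,0],
    [0.005,0,0]
  ],
  "jaw": [1,1,1,1,1]
}}

```text
time: 7.23
tool_pos: [0.6379, -0.0543, 0.1824]
eef_rot: [-2.56, 0.0, 0.97]
contact_force: [1.3, -0.1, -0.7]
gripper_width: 0.0002
grasp_force: 0.4
```

Request:
{"fn": "apply_moves", "kwargs": {
  "travel": [
    [0,0.06,0.019],
    [0,0.06,0.019],
    [0,0.06,0.019],
    [0,0.06,0.019],
    [0,0.06,0.019]
  ],
  "dr": [
    [0.005,0,0],
    [0.005,0,0],
    [0.005,0,0],
    [0.005,0,0],
    [0.005,0,0]
  ],
  "jaw": [1,1,1,1,1]
}}

```text
time: 7.65
tool_pos: [0.6444, -0.0587, 0.1725]
eef_rot: [-2.54, 0.0, 0.97]
contact_force: [0.7, 0.5, -0.7]
gripper_width: -0.0002
grasp_force: 0.4
```

Request:
{"fn": "apply_moves", "kwargs": {
  "travel": [
    [0,0.059,0.022],
    [0,0.059,0.022],
    [0,0.059,0.022],
    [0,0.059,0.022],
    [0,0.059,0.022]
  ],
  "dr": [
    [0.005,0,0],
    [0.005,0,0],
    [0.005,0,0],
    [0.005,0,0],
    [0.005,0,0]
  ],
  "jaw": [1,1,1,1,1]
}}

```text
time: 8.07
tool_pos: [0.6502, -0.0628, 0.1621]
eef_rot: [-2.521, 0.0, 0.97]
contact_force: [1.2, -0.2, -1.0]
gripper_width: 0.0003
grasp_force: 0.4
```

```bash
cat >> h.py <<'E'
def lid2():  # blue face from side view -> angle of underside plane through hinge
    fr=grab_frame("side");P=cloud(fr);px=fr["pixels"].astype(int);b,g,r=px[...,0],px[...,1],px[...,2]
    k=(fr["range_z"]>0)&((b>r+40)&(b>g+25)|(r>b+60)&(g>b+40))
    D=P[k]-H;a=D@f;y=D@ey;z=D[:,2];m=(abs(y)<.115)&(a>-.03)&(a<.18)&(z>-.01)&(z<.2)
    rr=np.hypot(a[m],z[m]);th=np.arctan2(z[m],a[m])-np.arcsin(np.clip(.011/rr,0,1));q=th[rr>.08]
    print("blue angle",np.median(q).round(3),np.percentile(q,[10,90]).round(3),len(q));return fr
E
python3 -c "
from h import *
st();lid();fr=lid2();cv2.imwrite('pics/g.png',fr['pixels'][100:340,160:480])"
```

```text
t8.07 f 0.1380 ey 0.0000 z 0.1621 xdotey 1.000 y.f 0.813 zdir(f,ey,z) -0.582 -0.001 -0.813 F [ 1.24 -0.19 -1.03] w 0.00026194816722658704 q [ 0.08  0.84  0.11  1.46 -0.32  1.44 -0.28]
lid angle 0.668 545
blue angle 0.595 [0.57  0.622] 2262
```

View pics/g.png

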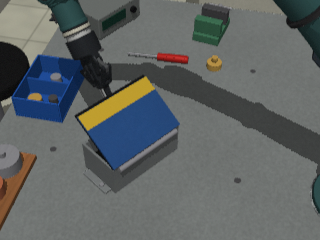

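The side crop shows the lid riding at about 0.59 rad (planned 0.58). Its lip rests on the finger at (105, 95).

Request:
{"fn": "apply_moves", "kwargs": {
  "travel": [
    [0,0.058,0.026],
    [0,0.058,0.026],
    [0,0.058,0.026],
    [0,0.058,0.026],
    [0,0.058,0.026]
  ],
  "dr": [
    [0.005,0,0],
    [0.005,0,0],
    [0.005,0,0],
    [0.005,0,0],
    [0.005,0,0]
  ],
  "jaw": [1,1,1,1,1]
}}

```text
time: 8.58
tool_pos: [0.6555, -0.0663, 0.1511]
eef_rot: [-2.501, -0.0, 0.97]
contact_force: [0.3, -0.4, -1.5]
gripper_width: 0.0001
grasp_force: 0.5
```

Request:
{"fn": "apply_moves", "kwargs": {
  "travel": [
    [0,0.057,0.03],
    [0,0.057,0.03],
    [0,0.057,0.03],
    [0,0.057,0.03],
    [0,0.057,0.03]
  ],
  "dr": [
    [0.005,0,0],
    [0.005,0,0],
    [0.005,0,0],
    [0.005,0,0],
    [0.005,0,0]
  ],
  "jaw": [1,1,1,1,1]
}}

```text
time: 9.0
tool_pos: [0.66, -0.0694, 0.1394]
eef_rot: [-2.481, 0.0, 0.97]
contact_force: [1.4, 0.6, -1.3]
gripper_width: 0.0001
grasp_force: 0.5
```

Request:
{"fn": "apply_moves", "kwargs": {
  "travel": [
    [0,0.054,0.033],
    [0,0.054,0.033],
    [0,0.054,0.033],
    [0,0.054,0.033],
    [0,0.054,0.033]
  ],
  "dr": [
    [0.005,0,0],
    [0.005,0,0],
    [0.005,0,0],
    [0.005,0,0],
    [0.005,0,0]
  ],
  "jaw": [1,1,1,1,1]
}}

```text
time: 9.42
tool_pos: [0.6636, -0.0719, 0.1276]
eef_rot: [-2.462, 0.0, 0.97]
contact_force: [0.2, 0.0, -0.7]
gripper_width: 0.0005
grasp_force: 0.5
```

```bash
python3 -c "
from h import *
st();lid2()"
```

```text
t9.42 f 0.1541 ey 0.0001 z 0.1276 xdotey 1.000 y.f 0.778 zdir(f,ey,z) -0.629 -0.001 -0.778 F [ 0.24  0.04 -0.71] w 0.0004960592145170097 q [ 0.11  0.92  0.1   1.4  -0.33  1.48 -0.27]
blue angle 0.358 [0.333 0.384] 2064
```

Request:
{"fn": "apply_moves", "kwargs": {
  "travel": [
    [0,0.053,0.036],
    [0,0.053,0.036],
    [0,0.053,0.036],
    [0,0.053,0.036],
    [0,0.053,0.036]
  ],
  "dr": [
    [0.005,0,0],
    [0.005,0,0],
    [0.005,0,0],
    [0.005,0,0],
    [0.005,0,0]
  ],
  "jaw": [1,1,1,1,1]
}}

```text
time: 9.88
tool_pos: [0.6666, -0.0739, 0.1153]
eef_rot: [-2.442, 0.0, 0.97]
contact_force: [0.2, 0.4, -0.7]
gripper_width: 0.0001
grasp_force: 0.6
```

Request:
{"fn": "apply_moves", "kwargs": {
  "travel": [
    [0,0.044,0.034],
    [0,0.044,0.034],
    [0,0.044,0.034],
    [0,0.044,0.034],
    [0,0.044,0.034]
  ],
  "dr": [
    [0.0045,0,0],
    [0.0045,0,0],
    [0.0045,0,0],
    [0.0045,0,0],
    [0.0045,0,0]
  ],
  "jaw": [1,1,1,1,1]
}}

```text
time: 10.3
tool_pos: [0.6684, -0.0753, 0.1044]
eef_rot: [-2.424, 0.0, 0.97]
contact_force: [-0.0, -1.6, -1.7]
gripper_width: -0.0001
grasp_force: 0.6
```

Request:
{"fn": "apply_moves", "kwargs": {
  "travel": [
    [0,0.037,0.032],
    [0,0.037,0.032],
    [0,0.037,0.032],
    [0,0.037,0.032],
    [0,0.037,0.032]
  ],
  "dr": [
    [0.004,0,0],
    [0.004,0,0],
    [0.004,0,0],
    [0.004,0,0],
    [0.004,0,0]
  ],
  "jaw": [1,1,1,1,1]
}}

```text
time: 10.72
tool_pos: [0.6695, -0.076, 0.0948]
eef_rot: [-2.409, 0.0, 0.97]
contact_force: [0.1, -0.7, -1.8]
gripper_width: -0.0001
grasp_force: 0.6
```

```bash
python3 -c "
from h import *
st();fr=lid2();cv2.imwrite('pics/i.png',fr['pixels'][100:340,160:480])"
```

```text
t10.72 f 0.1613 ey 0.0001 z 0.0948 xdotey 1.000 y.f 0.743 zdir(f,ey,z) -0.669 -0.001 -0.743 F [ 0.08 -0.66 -1.83] w -0.00013639911068500098 q [ 0.12  0.99  0.09  1.35 -0.34  1.51 -0.26]
blue angle 0.144 [0.122 0.169] 1778
```

View pics/i.png

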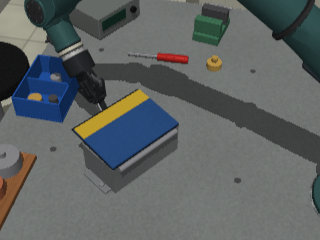

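The lid is at about 0.14 rad and still on the finger at (100, 105). I now lower the last part more slowly.

Request:
{"fn": "apply_moves", "kwargs": {
  "travel": [
    [0,0.029,0.027],
    [0,0.029,0.027],
    [0,0.029,0.027],
    [0,0.029,0.027],
    [0,0.029,0.027]
  ],
  "dr": [
    [0.003,0,0],
    [0.003,0,0],
    [0.003,0,0],
    [0.003,0,0],
    [0.003,0,0]
  ],
  "jaw": [1,1,1,1,1]
}}

```text
time: 11.18
tool_pos: [0.6701, -0.0764, 0.087]
eef_rot: [-2.397, 0.0, 0.97]
contact_force: [-0.1, -0.1, -1.0]
gripper_width: 0.0001
grasp_force: 0.7
```

Request:
{"fn": "apply_moves", "kwargs": {
  "travel": [
    [0,0.023,0.023],
    [0,0.023,0.023],
    [0,0.023,0.023],
    [0,0.023,0.023],
    [0,0.023,0.023]
  ],
  "dr": [
    [0.0025,0,0],
    [0.0025,0,0],
    [0.0025,0,0],
    [0.0025,0,0],
    [0.0025,0,0]
  ],
  "jaw": [1,1,1,1,1]
}}

```text
time: 11.6
tool_pos: [0.6702, -0.0765, 0.0805]
eef_rot: [-2.387, 0.0, 0.97]
contact_force: [-0.5, -0.9, -2.0]
gripper_width: 0.0001
grasp_force: 0.7
```

Request:
{"fn": "apply_moves", "kwargs": {
  "travel": [
    [0,0.016,0.017],
    [0,0.016,0.017],
    [0,0.016,0.017],
    [0,0.016,0.017],
    [0,0.016,0.017]
  ],
  "dr": [
    [0.002,0,0],
    [0.002,0,0],
    [0.002,0,0],
    [0.002,0,0],
    [0.002,0,0]
  ],
  "jaw": [1,1,1,1,1]
}}

```text
time: 12.02
tool_pos: [0.6702, -0.0765, 0.0759]
eef_rot: [-2.379, 0.0, 0.97]
contact_force: [1.5, -0.1, -0.1]
gripper_width: -0.0003
grasp_force: 0.1
```

Request:
{"fn": "apply_moves", "kwargs": {
  "travel": [
    [0,0.017,0.017],
    [0,0.017,0.017],
    [0,0.017,0.017],
    [0,0.017,0.017],
    [0,0.017,0.017]
  ],
  "dr": [
    [0,0,0],
    [0,0,0],
    [0,0,0],
    [0,0,0],
    [0,0,0]
  ],
  "jaw": [1,1,1,1,1]
}}

```text
time: 12.43
tool_pos: [0.6704, -0.0764, 0.0712]
eef_rot: [-2.38, -0.0, 0.97]
contact_force: [0.3, -0.4, 0.2]
gripper_width: 0.0005
grasp_force: 0.0
```

```bash
python3 -c "
from h import *
st();lid2()"
```

```text
t12.43 f 0.1623 ey 0.0002 z 0.0712 xdotey 1.000 y.f 0.723 zdir(f,ey,z) -0.69 -0.001 -0.723 F [ 0.34 -0.36  0.22] w 0.0005076485029287097 q [ 0.13  1.03  0.08  1.33 -0.34  1.52 -0.25]
blue angle 0.026 [0.004 0.049] 1601
```

Request:
{"fn": "apply_moves", "kwargs": {
  "travel": [
    [0,0.15,0],
    [0,0.36,-0.34],
    [0,0.36,-0.34],
    [0,0.36,-0.34],
    [0,0,0]
  ],
  "dr": [
    [0,0,0],
    [0,0,0],
    [0,0,0],
    [0,0,0],
    [0,0,0]
  ],
  "jaw": [1,1,1,1,1]
}}

```text
time: 12.9
tool_pos: [0.7252, -0.1158, 0.0655]
eef_rot: [-2.384, 0.001, 0.968]
contact_force: [-0.2, -0.9, 0.6]
gripper_width: 0.0002
grasp_force: 0.0
```

Request:
{"fn": "apply_moves", "kwargs": {
  "travel": [
    [0,-0.4,-0.55],
    [0,-0.4,-0.55],
    [0,-0.4,-0.55],
    [0,-0.4,-0.55],
    [0,-0.4,-0.55]
  ],
  "dr": [
    [0,0,0],
    [0,0,0],
    [0,0,0],
    [0,0,0],
    [0,0,0]
  ],
  "jaw": [1,1,1,1,1]
}}

```text
time: 13.32
tool_pos: [0.7376, -0.1226, 0.2025]
eef_rot: [-2.379, 0.0, 0.97]
contact_force: [-0.1, -0.0, -0.3]
gripper_width: 0.0
grasp_force: 0.0
```

Request:
{"fn": "apply_moves", "kwargs": {
  "travel": [
    [0,0,0],
    [0,0,0],
    [0,0,0],
    [0,0,0],
    [0,0,0]
  ],
  "dr": [
    [0,0,0],
    [0,0,0],
    [0,0,0],
    [0,0,0],
    [0,0,0]
  ],
  "jaw": [1,1,1,1,1]
}}

```text
time: 13.73
tool_pos: [0.7369, -0.1223, 0.1996]
eef_rot: [-2.376, 0.001, 0.97]
contact_force: [-0.6, 0.4, -1.2]
gripper_width: -0.0005
grasp_force: 0.0
```

```bash
python3 -c "
from h import *
st();fr=lid2();cv2.imwrite('pics/j.png',fr['pixels']);P=cloud(fr);z=P[...,2];D=P-H
for n,c in(('side',P),('scene',cloud(grab_frame('scene')))):
    D=c-H;a=D@f;b=D@ey;k=(abs(b)<.1)
    for lo,hi in((.01,.03),(.07,.09),(.13,.145)):
        m=k&(a>lo)&(a<hi)&(c[...,2]<.16)&(c[...,2]>.07);print(n,lo,'top z',np.median(c[...,2][m]).round(4),m.sum())
"
```

```text
t13.73 f 0.2431 ey 0.0000 z 0.1996 xdotey 1.000 y.f 0.721 zdir(f,ey,z) -0.693 -0.002 -0.721 F [-0.65  0.38 -1.23] w -0.0004976071202625055 q [ 0.17  1.01  0.1   1.05 -0.33  1.82 -0.31]
blue angle 0.026 [0.004 0.047] 1605
side 0.01 top z 0.1036 466
side 0.07 top z 0.1036 441
side 0.13 top z 0.1042 317
scene 0.01 top z 0.1006 581
scene 0.07 top z 0.1007 581
scene 0.13 top z 0.1014 361
```

View pics/j.png

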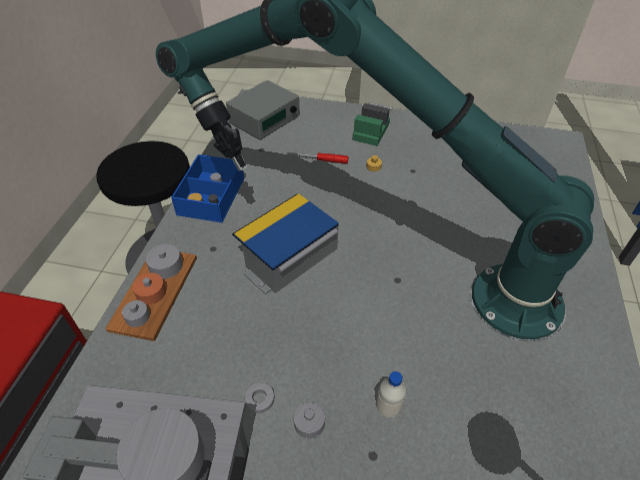

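The lid lies flat and shut at (287, 230), and its top is level from hinge to lip. The hand is clear at (235, 155), and the bystanders are where they started.

```bash
python3 -c "
from rig import job
print(job.job_done())"
```

```text
the job is handed in; nothing more can be done
None
```

The lid is fully shut: I pushed it past upright from behind, caught it on the outside of the closed fingers at about 0.98 rad, and lowered it at about 0.2 rad/s or slower; the hand is clear, nothing else on the bench appears to have moved, and the job is handed in at about 13.8 s.

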